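# Make up a row of four cells and clamp it

### The job

Make the row in the clamp up to exactly four tall cells: one already stands there, so add three of those on the bench, upright and side by side between the end block and the spring pad. Then hold the release bar up, slide the carriage against the row until the spring pad is pressing on it but not pushed all the way in, and let the bar drop so its teeth are fully home in a notch and the row stays clamped. Leave the fourth loose tall cell, the short cell and everything else where they stand, and knock nothing over.

Things in the scene. Friction and masses are not known exactly. Their poses are not given: they have to be found in the camera images.
- clamp: Row clamp screwed to the bench, base plate 100 x 256 x 8 mm. Origin: centre of its underside; y runs along the slide, from the parked carriage (-y) to the end block (+y). Cells stand on the plate at x = 0, 50 mm width along x, between two guides 64 mm apart, 12 mm high. Beside them two dark racks, teeth 6 mm high, 8 mm apart; the racks have a longer gap without teeth where the carriage is parked.
- stop_face (a point): Foot of the end block's inner face, in the middle, on the plate's top (clamp frame 0, 112, 8 mm). The row is built from here towards -y of the clamp. The end block is 58 mm wide and rises 58 mm above the plate.
- carriage (a joint): Travel of the carriage (aluminium block 62 x 40 x 44 mm) along the clamp's +y, towards the row: 0 to 0.096 m. At 0 its centre is at y = -96 mm of the clamp; it starts parked between 0 and 0.010. Sliding it takes under 1 N, and only with the release bar held up.
- release_bar (a joint): Height of the release bar, 0 to 0.012 m. 0: its teeth fully home; 0.0055: they rest on a rack tooth; from 0.007 up the carriage is free. A spring pushes it down, 4 N at 0, 7 N at 0.012. Let down, its rounded teeth slip into the nearest notch (1 mm play), but may hang on the flank or crest of a rack tooth: press the bar down, or lift and shift it a few mm.
- bar_grip (a point): Centre of the release bar's black cross bar, 98 x 12 x 12 mm, lying across the clamp (98 mm along its x, 12 mm along the slide) on two upright legs 86 mm apart, above the carriage's centre; 106 mm above the bench when down. Nothing else on the clamp is higher than 82 mm (tops of the cells).
- pad (a joint): How far the spring pad is pushed in towards the carriage, 0 (free) to 0.020 m (right in). It pushes back with 3.5 N at 0 and 10 N at 0.020.
- pad_face (a point): Centre of the pad's front face (50 x 50 mm, rubber), which meets the row; 48 mm ahead of the carriage's centre when free, 37 mm above the bench.
- cell_1: Tall cell that already stands in the clamp near the end block, 27 mm thick. Aluminium battery cell 50 mm wide (its x), 70 mm tall (z; two flat terminals stand 4 mm above), about 0.16 kg. The cells are old and swollen to different thicknesses (its y), 22 to 32 mm each. Origin: centre of its underside.
- cell_2: Tall cell standing loose on the bench. Aluminium battery cell 50 mm wide (its x), 70 mm tall (z; two flat terminals stand 4 mm above), about 0.16 kg. The cells are old and swollen to different thicknesses (its y), 22 to 32 mm each. Origin: centre of its underside.
- cell_3: Tall cell standing loose on the bench. Aluminium battery cell 50 mm wide (its x), 70 mm tall (z; two flat terminals stand 4 mm above), about 0.16 kg. The cells are old and swollen to different thicknesses (its y), 22 to 32 mm each. Origin: centre of its underside.
- cell_4: Tall cell standing loose on the bench. Aluminium battery cell 50 mm wide (its x), 70 mm tall (z; two flat terminals stand 4 mm above), about 0.16 kg. The cells are old and swollen to different thicknesses (its y), 22 to 32 mm each. Origin: centre of its underside.
- cell_5: Tall cell standing loose on the bench. Aluminium battery cell 50 mm wide (its x), 70 mm tall (z; two flat terminals stand 4 mm above), about 0.16 kg. The cells are old and swollen to different thicknesses (its y), 22 to 32 mm each. Origin: centre of its underside.
- short_cell: Short cell, 50 x 26 mm and only 46 mm tall, of another type, standing on the bench; not wanted. Origin: centre of its underside.
- black_tape: Roll of tape lying flat, 53 mm across, 19 mm high; not to be moved. Origin: centre of its underside.

How it is judged:
On the way, in this order (a step that is already met when the one before it is completed fails the run):
1. exactly four tall cells stand upright in the row, the fifth stays where it stood (x of cell_1 in the frame of clamp between -0.01 and 0.01 m and y of cell_1 in the frame of clamp between -0.04 and 0.11 m and z of cell_1 in the frame of clamp between 0.005 and 0.012 m and angle between cell_1's own z axis and vertical below 0.08 rad and angle between the x axis of cell_1 and the x axis of clamp, either way round below 0.2 rad and ((x of cell_2 in the frame of clamp between -0.01 and 0.01 m and y of cell_2 in the frame of clamp between -0.04 and 0.11 m and z of cell_2 in the frame of clamp between 0.005 and 0.012 m and angle between cell_2's own z axis and vertical below 0.08 rad and angle between the x axis of cell_2 and the x axis of clamp, either way round below 0.2 rad) or (distance of cell_2 from where it was at the start of the episode below 0.04 m and angle between cell_2's own z axis and vertical below 0.08 rad)) and ((x of cell_3 in the frame of clamp between -0.01 and 0.01 m and y of cell_3 in the frame of clamp between -0.04 and 0.11 m and z of cell_3 in the frame of clamp between 0.005 and 0.012 m and angle between cell_3's own z axis and vertical below 0.08 rad and angle between the x axis of cell_3 and the x axis of clamp, either way round below 0.2 rad) or (distance of cell_3 from where it was at the start of the episode below 0.04 m and angle between cell_3's own z axis and vertical below 0.08 rad)) and ((x of cell_4 in the frame of clamp between -0.01 and 0.01 m and y of cell_4 in the frame of clamp between -0.04 and 0.11 m and z of cell_4 in the frame of clamp between 0.005 and 0.012 m and angle between cell_4's own z axis and vertical below 0.08 rad and angle between the x axis of cell_4 and the x axis of clamp, either way round below 0.2 rad) or (distance of cell_4 from where it was at the start of the episode below 0.04 m and angle between cell_4's own z axis and vertical below 0.08 rad)) and ((x of cell_5 in the frame of clamp between -0.01 and 0.01 m and y of cell_5 in the frame of clamp between -0.04 and 0.11 m and z of cell_5 in the frame of clamp between 0.005 and 0.012 m and angle between cell_5's own z axis and vertical below 0.08 rad and angle between the x axis of cell_5 and the x axis of clamp, either way round below 0.2 rad) or (distance of cell_5 from where it was at the start of the episode below 0.04 m and angle between cell_5's own z axis and vertical below 0.08 rad)) and ((distance of cell_2 from where it was at the start of the episode below 0.04 m and distance of each of cell_3, cell_4, cell_5 from where it was at the start of the episode above 0.04 m) or (distance of each of cell_2, cell_4, cell_5 from where it was at the start of the episode above 0.04 m and distance of cell_3 from where it was at the start of the episode below 0.04 m) or (distance of each of cell_2, cell_3, cell_5 from where it was at the start of the episode above 0.04 m and distance of cell_4 from where it was at the start of the episode below 0.04 m) or (distance of each of cell_2, cell_3, cell_4 from where it was at the start of the episode above 0.04 m and distance of cell_5 from where it was at the start of the episode below 0.04 m))), for 0.2 s.
2. with the release bar held up, the carriage is slid until the pad presses on the row (value of joint release_bar above 0.005 m and value of joint pad above 0.002 m), for 0.1 s.
At the end, for the whole second after the job is handed in: Exactly four tall cells, the first among them, stand at rest and upright (0.08 rad) on the clamp plate, in line with it (10 mm, 0.2 rad); the fifth stands within 40 mm of its start; the release bar is within 1.5 mm of its lowest place; the pad is pushed in by 2 to 18 mm (all of step 1 and linear speed of each of cell_1, cell_2, cell_3, cell_4, cell_5 below 0.01 m/s and value of joint pad between 0.002 and 0.018 m and value of joint release_bar below 0.0015 m and velocity of joint carriage between -0.005 and 0.005 m/s); the robot touches nothing.
It fails at once if the short cell or the roll of tape is moved by more than 40 mm (distance of any of short_cell, black_tape from where it was at the start of the episode above 0.04 m).
It fails at once if a cell is knocked over (tilted by more than 1 rad) (angle between any of cell_1, cell_2, cell_3, cell_4, cell_5, short_cell's own z axis and vertical above 1 rad).
It also fails if it takes over 72 s, if anything falls off the work surface, if the arm or the gripper's body presses on something with over 40 N, if the wrist force passes 120 N, or if a joint passes its speed limit or range.

### The arm

A 7-joint arm with a two-finger parallel gripper is mounted at the origin on a cart in front of the work surface, level with it; the furniture and walls round the work are solid. World frame = base frame: x ahead of the robot, y to its left, z up, the work surface at z = 0. Lengths are in m, angles in rad, forces in N, time in s.
With the tool pointing down it reaches from about 0.4 to 0.925 m from the base axis. Payload 4.1 kg.
Tool frame: the origin (TCP) lies between the finger pads; the fingertips stand arm.tip_reach ahead of it and the grasp point (between the pads) lies 6 mm ahead of it (arm.tip_reach is the distance from the TCP to the fingertips, in m); y points along the fingers, x is the direction in which the jaws open and shut, and the axes are right-handed (so a half turn about y gives the same grasp; the last joint's range is limited). The gripper opens to 85 mm and grips with 20 to 120 N. Pads are 22 mm wide; open, the fingers measure 114 mm over their backs; the gripper's body (76 mm by 85 mm) begins 54 mm behind the grasp point. The pads swing forward as they close: fully open they stand 13 mm farther back than shut.
Start: joints at [1.104, 0.398, 0.045, 1.537, -0.019, 1.207, -0.051], TCP at [0.234, -0.607, 0.256] pointing down, gripper open.
Joint ranges: [-2.82, 2.82], [-0.49, 2.23], [-1.37, 1.46], [0, 2.46], [-1.36, 4.5], [0.23, 2], [-2.94, 2.94]. Speed limits (rad/s): [2.57, 2.57, 3.14, 3.14, 3.14, 3.14, 3.14].

### API

Orientations are given as a 3x3 rotation matrix whose columns are the frame's x, y, z axes.
In Python, from plant import readout, imaging, close_job, nets, arm gives the robot as it stands.
- The arm moves only by the shell command python3 -m creep 'ROWS'. ROWS is JSON, a list that holds one entry, the list of rows, each a list of 5 numbers: the shift along the tool's x, y, z in mm, then the turn about the tool's y in rad, then the gripper's target within -1 to 1 (shut at 1, half-way at 0, fully open at -1). A call has 1 to 8 rows; each row is the pose to reach, as a shift and turn from the pose measured when the call began, along the tool's axes at that moment; what a row does not reach only later rows make up. A row lasts 1/8 s, in which the tool goes at most 62.5 mm and 10.7 degrees, less where a joint would pass 70% of its speed; a pose out of reach is approached as far as the arm can. A call with a gripper value outside its range is refused whole. The fingers move at their own pace and stop on an object; the grip force is fixed at half the most. Time passes only in rows, so rows that repeat a pose let the fingers close. It gives the time, the measured TCP pose, the force and the opening at its end, in the units of the state.
- readout.get_state(): the state, without advancing time (a new reading comes with each control period).
- imaging.capture(name): name is "scene" or "top" or "wrist"; returns a dict with "pixels" (480x640x3 uint8, red, green, blue), "z_map" (480x640 float32, m along the optical axis (not along the pixel's ray), 0 where there is no reading), "vertical_fov" (degrees; the focal length in pixels is half the picture's height over the tangent of half this angle, whatever the lens; pixels are square), "cx", "cy" (the principal point, pixels), "distortion" ([k1, k2, p1, p2, k3] as OpenCV has them; the pictures are not rectified), "eye" and "attitude" of the camera in the world. Camera axes: x right, y down, z forward; pixel columns grow to the right and rows downward; lengths in m; the calibration is good to about 2 mm. A picture is of the moment at which its call begins.
- close_job(): hands the job in, once; it reports no verdict.
Trained networks look in a picture, given as the dict that the camera call returned (one of the last four; its "shot" number tells which), for a name from the list of things; names that differ only in an ending like _2 or _b are one class to them, and where a whole thing is asked for, a point or a joint stands for the part that bears it (a point fixed in the world has none). Each returns a list of dicts, best first, with "confidence" (0 to 1); they miss things now and then, are a little off and sometimes report something else, mostly with a low value. They report only what shows in the picture. A call takes as long as a camera call.
- nets.look_for(label, picture): "box" ([left, top, width, height] in pixels, round what is visible of it).
- nets.silhouettes(label, picture): "mask" (480x640 bool, what is visible of it) and "box" ([left, top, width, height] in pixels, round what is visible of it).
The state is a dict: "time": time; "joint_pos": joint angles; "qd": joint speeds; "joint_torque": joint torques, N m; "tcp_pos": TCP position; "ee_rot": TCP orientation; "ft_force": force on the tool from outside, world axes, zero at the start; "ft_torque": the same for the moment, N m; "grip_width": finger opening in m.
Only numpy, scipy, OpenCV 4.12 (cv2) and the standard library are available. Lean on these libraries where they do the work, as an engineer would, in place of code of your own. Each camera call takes 0.05 s, during which the arm holds its last target.

## Working session

There is one attempt and no reset: what is moved stays moved. The work goes in short steps, Python scripts to look and compute and a shell command to move; the robot and the scene stay as the last step left them, time stands still between calls to the robot, and variables do not carry over. Pictures are saved under pics/ and viewed, and the job is handed in when it is done.

```bash
ls; mkdir -p pics; python3 - <<'E'
from plant import readout, imaging, nets, arm
import cv2
s=readout.get_state()
for k,v in s.items(): print(k,v)
print(arm.tip_reach, [a for a in dir(arm) if a[0]!='_'])
for n in ['scene','top','wrist']:
    p=imaging.capture(n)
    cv2.imwrite(f'pics/{n}0.png',p['pixels'][:,:,::-1])
    print(n,p['vertical_fov'],p['cx'],p['cy'],p['distortion'],p['eye'],p['attitude'],p['shot'])
E
```

```text
pics
time 0.0
joint_pos [ 1.10403252  0.3991781   0.0450472   1.53788694 -0.01869141  1.20686582
 -0.05069025]
qd [ 0.00013597  0.00030202  0.00155265 -0.00088708  0.00142331 -0.00030672
  0.00020692]
joint_torque [ 5.53606696e-04 -4.75125718e+01  1.36500970e+00 -2.54221684e+01
  1.15762552e-02  9.35309334e-03  2.62486532e-05]
tcp_pos [ 0.23349993 -0.60599159  0.25526957]
ee_rot [[ 3.59633848e-01 -8.23396807e-04  9.33093145e-01]
 [-9.33091551e-01  1.73094124e-03  3.59634761e-01]
 [-1.91125152e-03 -9.99998163e-01 -1.45799546e-04]]
ft_force [ 0.54509451  0.05318762 -0.23943593]
ft_torque [ 0.02471671 -0.02032187 -0.02703733]
grip_width 0.08532525412042918
0.025 ['PlanningError', 'tip_reach']
scene 57.52210817724509 319.3956808909619 234.16309069000135 [-0.05171402  0.          0.          0.          0.        ] [0.00694729 0.54540232 0.65926863] [[-0.69076754 -0.47394114  0.54609523]
 [-0.72293183  0.43754542 -0.53471822]
 [ 0.01448349 -0.76415562 -0.64486931]] 1
top 54.42583096984199 317.379727508079 245.70908482429172 [-0.0237998  0.         0.         0.         0.       ] [0.36600885 0.06003957 0.94390183] [[ 0.01344094 -0.98674796  0.16170286]
 [-0.99989308 -0.01233243  0.00785702]
 [-0.00575871 -0.16179117 -0.98680822]] 2
wrist 67.49627970172763 319.01045438699236 237.71220513551194 [-0.05093302  0.          0.          0.          0.        ] [ 0.30059379 -0.58094379  0.37364585] [[ 0.35929406 -0.89397284 -0.26780652]
 [-0.93321749 -0.34528386 -0.09941918]
 [-0.00359122  0.28564245 -0.95832953]] 3
```

View pics/top0.png

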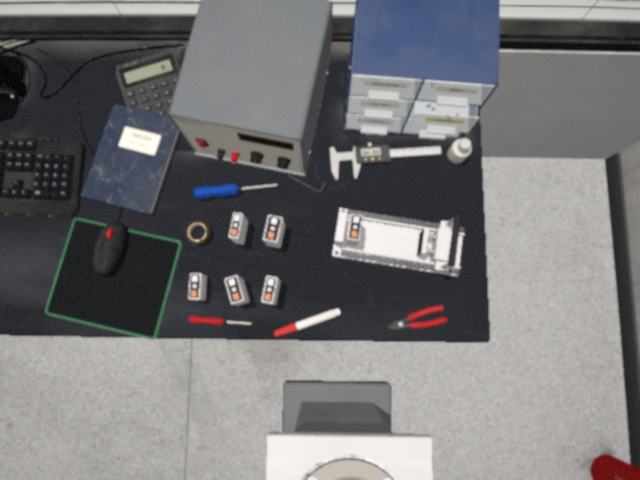

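View pics/scene0.png

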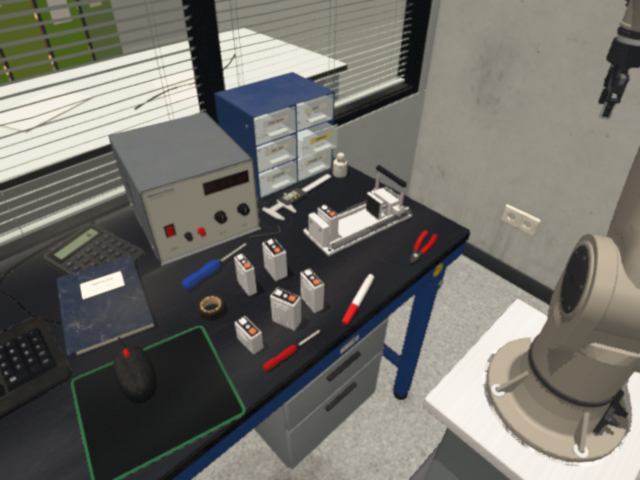

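```bash
cat > h.py <<'E'
import numpy as np, cv2
from plant import readout, imaging, nets
def f(p): return 240/np.tan(np.radians(p['vertical_fov'])/2)
def K(p): return np.array([[f(p),0,p['cx']],[0,f(p),p['cy']],[0,0,1.]])
def cloud(p):
    v,u=np.mgrid[0:480,0:640]
    pts=np.stack([u.ravel(),v.ravel()],1).astype(np.float32)[:,None]
    n=cv2.undistortPoints(pts,K(p),np.array(p['distortion'],float))[:,0]
    z=p['z_map'].ravel()
    c=np.c_[n*z[:,None],z]
    w=c@np.array(p['attitude']).T+np.array(p['eye'])
    w[z<=0]=np.nan
    return w.reshape(480,640,3)
def rays(p,uv):
    n=cv2.undistortPoints(np.array(uv,np.float32).reshape(-1,1,2),K(p),np.array(p['distortion'],float))[:,0]
    return np.c_[n,np.ones(len(n))]@np.array(p['attitude']).T
def atz(p,uv,z):
    r=rays(p,uv); e=np.array(p['eye']); return e+r*((z-e[2])/r[:,2])[:,None]
def proj(p,X):
    R=np.array(p['attitude']); 
    return cv2.projectPoints((np.array(X,float).reshape(-1,3)-p['eye'])@R,np.zeros(3),np.zeros(3),K(p),np.array(p['distortion'],float))[0][:,0]
def save(p,name,roi=None,s=1):
    im=p['pixels'][:,:,::-1]
    if roi: x,y,w,h=roi; im=im[y:y+h,x:x+w]
    cv2.imwrite('pics/'+name,cv2.resize(im,None,fx=s,fy=s,interpolation=cv2.INTER_CUBIC))
E
python3 - <<'E'
from h import *
np.set_printoptions(precision=4,suppress=True)
for cam in ['top','scene']:
    p=imaging.capture(cam); c=cloud(p)
    np.savez(f'{cam}0.npz',c=c,px=p['pixels'])
    for lab in ['cell_2','short_cell','black_tape','clamp','carriage','release_bar','pad']:
        for d in nets.silhouettes(lab,p):
            m=d['mask']; q=c[m]; q=q[~np.isnan(q[:,0])]
            if len(q)<8: print(cam,lab,d['box'],'few');continue
            zt=np.percentile(q[:,2],97); t=q[q[:,2]>zt-0.008]
            (cx,cy),(w,h),a=cv2.minAreaRect((t[:,:2]*1000).astype(np.float32))
            print(cam,lab,round(d['confidence'],2),np.round(d['box']),'z',round(zt,4),'n',len(t),'rect',np.round([cx,cy,w,h,a],1))
save(imaging.capture('top'),'top1.png',(170,190,310,130),2.5)
E
```

```text
top cell_2 0.88 [228. 215.  20.  34.] z 0.0769 n 242 rect [547.3 223.9  18.8  49.9  81.9]
top cell_2 0.81 [349. 212.  12.  33.] z 0.0847 n 322 rect [545.   -3.1  24.   50.6  81.6]
top cell_2 0.75 [225. 274.  24.  34.] z 0.0767 n 362 rect [425.1 222.1  49.5  26.3  17.4]
top cell_2 0.72 [261. 273.  17.  32.] z 0.0769 n 300 rect [425.9 155.8  21.9  49.5  79.6]
top cell_2 0.62 [265. 217.  24.  28.] z 0.0763 n 387 rect [542.  153.1  29.2  49.7  78.8]
top short_cell 0.55 [188. 272.  19.  25.] z 0.0538 n 264 rect [432.4 301.4  48.3  22.2   0. ]
top black_tape 0.94 [184. 220.  32.  26.] z 0.0229 n 297 rect [543.4 311.2  50.9  49.2   7.1]
top black_tape 0.64 [334. 206. 131.  71.] z 0.1126 n 391 rect [ 517.7 -182.6   12.9   98.1   81.8]
top clamp 0.92 [333. 209. 130.  67.] z 0.1127 n 389 rect [ 517.7 -182.6   12.9   98.1   81.8]
top clamp 0.35 [418. 231.  18.  26.] z 0.0652 n 122 rect [ 523.6 -138.6    8.6   48.5   81.6]
top carriage 0.61 [417. 209.  45.  62.] z 0.1143 n 379 rect [ 517.9 -182.7   12.9   97.8   81.8]
top release_bar 0.64 [444. 214.  16.  56.] z 0.1154 n 372 rect [ 517.8 -182.7 
[... 645 characters left out ...]
 309.   48.   51.8  60.3]
scene black_tape 0.31 [236. 317.  25.  36.] z 0.0494 n 320 rect [430.4 301.7  49.   23.1   0. ]
scene clamp 0.85 [304. 164. 107.  91.] z 0.109 n 192 rect [ 515.3 -182.7   13.1   96.2   81.9]
scene carriage 0.61 [366. 162.  40.  58.] z 0.1109 n 185 rect [ 516.1 -182.7   13.2   99.1   81.4]
scene carriage 0.23 [300. 273.  24.  41.] z 0.0724 n 240 rect [423.2 154.8  23.3  49.9  80.6]
scene release_bar 0.55 [378. 166.  29.  41.] z 0.112 n 151 rect [ 513.8 -182.5   13.1   93.    81.9]
scene release_bar 0.33 [234. 315.  25.  37.] z 0.0495 n 327 rect [431.3 301.2  23.7  51.1  88.9]
scene pad 0.77 [366. 193.  20.  27.] z 0.0615 n 80 rect [ 522.3 -139.2   11.2   48.5   78.5]
```

View pics/top1.png

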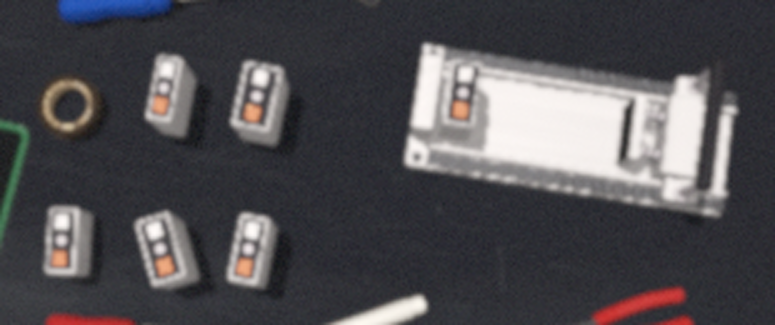

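```bash
python3 - <<'E'
from h import *
np.set_printoptions(precision=1,suppress=True,linewidth=150)
a=np.radians(-8.3); cxv=np.array([np.cos(a),np.sin(a)]); cyv=np.array([-np.sin(a),np.cos(a)])
for cam in ['top','scene']:
    c=np.load(f'{cam}0.npz')['c'].reshape(-1,3); c=c[~np.isnan(c[:,0])]
    dz=-0.003 if cam=='top' else 0.0015
    c=c+[0,0,dz]
    o=np.array([0.5166,-0.1827])
    d=c[:,:2]-o; X=d@cxv; Y=d@cyv
    # profile along Y in strips: max height
    for nm,lo,hi in [('mid',-0.02,0.02)]:
        m=(abs(X)<0.02)&(Y>-0.04)&(Y<0.26)&(c[:,2]<.2)
        print(cam)
        for y0 in np.arange(-0.04,0.25,0.004):
            k=m&(Y>=y0)&(Y<y0+.004)
            if k.sum(): print(int(y0*1000),':',int(1000*np.percentile(c[k,2],90)),int(1000*np.percentile(c[k,2],10)),end=' | ')
        print()
    k=(abs(X)<0.08)&(Y>.15)&(Y<.26)&(c[:,2]<.066+.006)&(c[:,2]>.058)
    (x,y),s,g=cv2.minAreaRect((np.c_[X,Y][k]*1000).astype(np.float32)); print('endblock',x,y,s,g)
    k=(abs(X)<0.08)&(Y>.1)&(Y<.23)&(c[:,2]<.09)&(c[:,2]>.075)
    (x,y),s,g=cv2.minAreaRect((np.c_[X,Y][k]*1000).astype(np.float32)); print('cell1',x,y,s,g, 1000*np.percentile(X[k],[2,98]),1000*np.percentile(Y[k],[2,98]))
    for n,(x,y) in dict(A=(545,224),B=(541,153),C=(424,221.5),D=(424.5,155)).items():
        k=(np.hypot(c[:,0]-x/1000,c[:,1]-y/1000)<.034)&(c[:,2]>.066)&(c[:,2]<.08)
        (x,y),s,g=cv2.minAreaRect((c[k,:2]*1000).astype(np.float32)); print(n,k.sum(),np.array([x,y,*s,g]), 'topz', 1000*np.percentile(c[k,2],[50,97]))
E
```

```text
top
-40 : 7 3 | -36 : 8 5 | -8 : 110 48 | -4 : 110 49 | 0 : 111 50 | 3 : 109 50 | 7 : 53 50 | 11 : 53 49 | 15 : 52 11 | 19 : 47 6 | 23 : 43 4 | 27 : 43 5 | 31 : 46 34 | 35 : 51 24 | 39 : 61 58 | 43 : 62 56 | 47 : 55 5 | 51 : 8 4 | 55 : 7 4 | 59 : 8 4 | 63 : 8 4 | 67 : 8 4 | 71 : 8 3 | 75 : 7 3 | 79 : 8 4 | 83 : 8 4 | 87 : 8 4 | 91 : 8 4 | 95 : 7 4 | 99 : 8 5 | 103 : 8 4 | 107 : 8 3 | 111 : 8 4 | 115 : 8 3 | 119 : 7 5 | 123 : 8 5 | 127 : 8 3 | 131 : 8 4 | 135 : 8 4 | 139 : 8 4 | 143 : 8 4 | 147 : 7 4 | 151 : 8 4 | 155 : 8 4 | 159 : 9 4 | 163 : 8 4 | 167 : 78 66 | 171 : 79 75 | 175 : 80 75 | 179 : 81 76 | 183 : 81 76 | 187 : 79 75 | 191 : 76 7 | 195 : 60 4 | 199 : 65 62 | 203 : 66 62 | 207 : 66 63 | 211 : 66 62 | 215 : 1 -2 | 219 : 1 -3 | 223 : 0 -3 | 227 : 0 -2 | 231 : 0 -3 | 235 : 0 -2 | 239 : 0 -3 | 243 : 0 -2 | 247 : 1 -2 | 
endblock 2.1978893280029297 192.26113891601562 (46.707584381103516, 58.48667526245117) 89.42276763916016
cell1 1.9011363983154297 181.9701690673828 (49.97056198120117, 23.561630249023438) 0.40175923705101013 [-21.7  25.5] [170.7 193.1]
A 242 [547.3 223.9  18.8 
[... 811 characters left out ...]
 | 179 : 81 78 | 183 : 82 77 | 187 : 79 58 | 191 : 75 59 | 195 : 66 64 | 199 : 66 65 | 203 : 66 64 | 207 : 66 32 | 211 : 60 4 | 215 : 1 0 | 219 : 1 -1 | 223 : 1 -1 | 227 : 1 -1 | 231 : 1 -1 | 235 : 0 -1 | 239 : 1 -1 | 243 : 1 -1 | 247 : 0 -1 | 
endblock 1.6071319580078125 194.86392211914062 (59.06679916381836, 46.64996337890625) 8.425822257995605
cell1 -0.7229099273681641 180.35826110839844 (24.697799682617188, 48.968544006347656) 89.37963104248047 [-24.6  23.6] [168.7 192.2]
A 190 [546.4 222.7  19.2  51.4  81.2] topz [70.8 74.9]
B 255 [539.6 152.3  28.9  51.1  80.2] topz [71.  74.9]
C 336 [423.5 220.9  50.4  27.7  19.3] topz [70.8 74.6]
D 244 [424.  154.7  23.3  51.5  80.6] topz [71.  74.8]
```

```bash
python3 -m creep '[[[-300,0,280,-0.5,-1],[-300,0,280,-0.5,-1],[-300,0,280,-0.5,-1],[-300,0,280,-0.5,-1],[-300,0,280,-0.5,-1],[-300,0,280,-0.5,-1],[-300,0,280,-0.5,-1],[-300,0,280,-0.5,-1]]]'
```

```text
time: 2.0
tcp_pos: [0.3884, -0.2231, 0.2568]
ee_rot: [[0.767, 0.001, 0.642], [-0.642, -0.0, 0.767], [0.001, -1.0, 0.0]]
ft_force: [-0.0, -0.0, 0.6]
grip_width: 0.0856
```

```bash
cat > mv.py <<'E'
import sys, numpy as np
from plant import readout
s=readout.get_state(); R=np.array(s['ee_rot']); p=np.array(s['tcp_pos'])
x,y,z,yaw=map(float,sys.argv[1:5])
d=R.T@(np.array([x,y,z])-p*1000)
cur=np.degrees(np.arctan2(R[1,0],R[0,0])); t=-np.radians((yaw-cur+180)%360-180)
print('t',round(s['time'],2),'shift',np.round(d,1),'turn',round(t,3),'cur',np.round(p*1000,1),'yaw',round(cur,1),'j7',np.round(s['joint_pos'][6],2),'f',np.round(s['ft_force'],1),'w',round(s['grip_width'],4))
E
python3 mv.py 541 152.5 180 -10
```

```text
t 2.0 shift [-124.    76.8  386. ] turn -0.522 cur [ 388.4 -223.1  256.8] yaw -39.9 j7 -0.28 f [-0.  -0.   0.6] w 0.0856
```

```bash
python3 -m creep '[[[-124,77,386,-0.52,-1],[-124,77,386,-0.52,-1],[-124,77,386,-0.52,-1],[-124,77,386,-0.52,-1],[-124,77,386,-0.52,-1],[-124,77,386,-0.52,-1],[-124,77,386,-0.52,-1],[-124,77,386,-0.52,-1]]]'; python3 - <<'E'
from h import *
p=imaging.capture('wrist'); save(p,'w1.png'); c=cloud(p)
np.set_printoptions(precision=1,suppress=True)
for n,(x,y) in dict(A=(546,223),B=(541,153),C=(424,221.5),D=(424.5,155)).items():
    k=(np.hypot(c[...,0]-x/1000,c[...,1]-y/1000)<.036)&(c[...,2]>.066)&(c[...,2]<.08)
    if k.sum()<20: print(n,'none');continue
    (x,y),s,g=cv2.minAreaRect((c[k][:,:2]*1000).astype(np.float32)); print(n,k.sum(),np.array([x,y,*s,g]), 'topz', 1000*np.percentile(c[k][:,2],[50,97]))
E
python3 mv.py 541 152.5 56 -10
```

```text
time: 3.0
tcp_pos: [0.5416, 0.1551, 0.1791]
ee_rot: [[0.985, 0.0, 0.172], [-0.172, 0.002, 0.985], [-0.0, -1.0, 0.002]]
ft_force: [0.6, -1.2, 0.5]
grip_width: 0.0853
A 2486 [545.6 222.9  19.   49.5  82. ] topz [71.6 75.4]
B 3090 [540.5 152.   29.7  49.4  78.8] topz [71.4 74.8]
C 3165 [424.1 220.8  50.5  26.6  18.7] topz [71.8 75.2]
D 2247 [424.4 154.9  22.4  50.   80.5] topz [71.6 75.3]
t 3.05 shift [-4.000e-01  1.232e+02  1.000e-01] turn -0.001 cur [541.4 152.4 179.2] yaw -10.1 j7 -0.74 f [ 0.2 -0.4 -0.6] w 0.0851
```

View pics/w1.png

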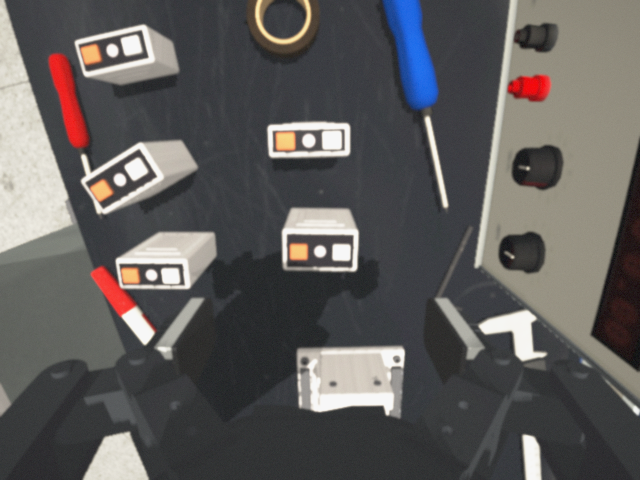

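```bash
python3 - <<'E'
import numpy as np
for cam in ['top','scene']:
    c=np.load(cam+'0.npz')['c'].reshape(-1,3)
    k=(c[:,2]>.03)&(c[:,0]>.58)&(c[:,0]<.9)&(c[:,1]>-.1)&(c[:,1]<.4)
    for y0 in np.arange(-.1,.4,.05):
        q=c[k&(c[:,1]>=y0)&(c[:,1]<y0+.05)]
        if len(q)>5: print(cam,round(y0,2),np.percentile(q[:,0],1).round(3),q[:,2].max().round(3))
E
python3 -m creep '[[[0,60,0,0,-1],[0,105,0,0,-1],[0,121,0,0,-1],[0,121,0,0,-1],[0,121,0,0,1],[0,121,0,0,1],[0,121,0,0,1],[0,121,0,0,1]]]'
```

```text
top -0.1 0.756 0.232
top -0.05 0.758 0.232
top 0.0 0.773 0.231
top 0.05 0.67 0.204
top 0.1 0.661 0.204
top 0.15 0.67 0.203
top 0.2 0.686 0.205
top 0.25 0.69 0.204
top 0.3 0.707 0.204
scene -0.1 0.755 0.228
scene -0.05 0.756 0.228
scene 0.0 0.772 0.227
scene 0.05 0.667 0.2
scene 0.1 0.657 0.199
scene 0.15 0.667 0.2
scene 0.2 0.68 0.2
scene 0.25 0.69 0.2
scene 0.3 0.707 0.199
time: 4.05
tcp_pos: [0.5428, 0.1529, 0.0601]
ee_rot: [[0.985, 0.003, 0.175], [-0.175, 0.0, 0.985], [0.003, -1.0, 0.001]]
ft_force: [0.3, 0.8, 6.8]
grip_width: 0.0492
```

```bash
python3 -m creep '[[[0,-60,0,0,1],[0,-120,-30,0,1],[0,-120,-90,0,1],[0,-120,-150,-0.02,1],[0,-120,-188,-0.02,1],[0,-120,-188,-0.02,1]]]'; python3 - <<'E'
from h import *
p=imaging.capture('wrist'); save(p,'w2.png'); c=cloud(p); np.save('w2c.npy',c)
np.set_printoptions(precision=1,suppress=True)
a=np.radians(-8.3); cxv=np.array([np.cos(a),np.sin(a)]); cyv=np.array([-np.sin(a),np.cos(a)]);o=np.array([0.5166,-0.1827])
d=c[...,:2]-o; X=d@cxv; Y=d@cyv; z=c[...,2]
k=(abs(X)<.04)&(Y>.1)&(Y<.23)&(z>.075)&(z<.09)
r=cv2.minAreaRect((np.c_[X[k],Y[k]]*1000).astype(np.float32));print('cell1',k.sum(),r)
k=(abs(X)<.06)&(Y>.15)&(Y<.26)&(z>.060)&(z<.070)
r=cv2.minAreaRect((np.c_[X[k],Y[k]]*1000).astype(np.float32));print('end',k.sum(),r)
E
python3 mv.py 539.4 -35 66 -8.6
```

```text
time: 4.8
tcp_pos: [0.5085, -0.0365, 0.1801]
ee_rot: [[0.987, 0.003, 0.162], [-0.162, -0.002, 0.987], [0.003, -1.0, -0.002]]
ft_force: [-0.2, 1.4, -2.0]
grip_width: 0.0495
cell1 3082 ((0.6707000732421875, 180.39076232910156), (50.27385711669922, 24.225482940673828), 0.39085111021995544)
end 2590 ((1.0638809204101562, 192.53033447265625), (57.723045349121094, 43.14972686767578), 1.1524739265441895)
t 4.85 shift [ 29.7 114.4   3.5] turn -0.009 cur [509.2 -33.7 180.3] yaw -9.1 j7 -0.34 f [-1.   0.9 -1.5] w 0.0495
```

View pics/w2.png

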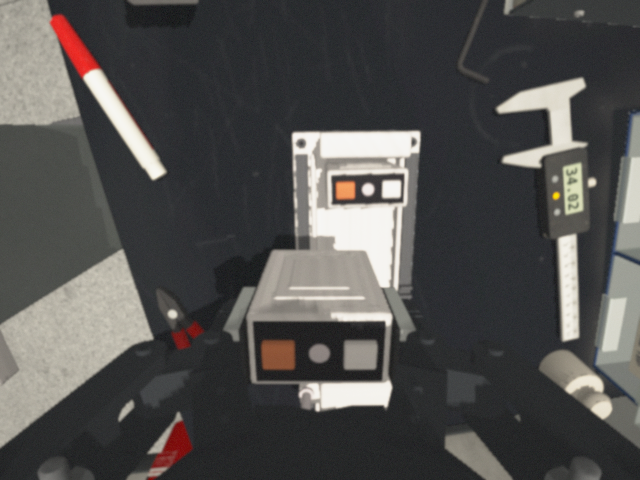

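```bash
python3 -m creep '[[[29.7,0,3,0,1],[29.7,30,3,-0.01,1],[29.7,70,3,-0.01,1],[29.7,100,3,-0.01,1],[29.7,108,3,-0.01,1],[29.7,110.5,3,-0.01,1],[29.7,111,3,-0.01,1],[29.7,111,3,-0.01,1]]]'; python3 mv.py 539.2 -35.3 68 -8.3
```

```text
time: 5.85
tcp_pos: [0.5402, -0.0354, 0.0705]
ee_rot: [[0.989, 0.006, 0.149], [-0.149, -0.001, 0.989], [0.006, -1.0, 0.0]]
ft_force: [0.3, -0.4, -2.3]
grip_width: 0.0494
t 5.85 shift [-1.   2.5 -0.1] turn -0.004 cur [540.2 -35.4  70.5] yaw -8.5 j7 -0.44 f [ 0.3 -0.4 -2.3] w 0.0494
```

```bash
python3 -m creep '[[[-0.5,2,0,0,1],[-0.5,2.5,0,0,1],[-0.5,2.5,0,0,1]]]'; python3 mv.py 539.2 -35.3 68 -8.3
```

```text
time: 6.22
tcp_pos: [0.5399, -0.0354, 0.0682]
ee_rot: [[0.989, 0.006, 0.149], [-0.149, -0.001, 0.989], [0.006, -1.0, 0.0]]
ft_force: [0.1, 0.1, -0.2]
grip_width: 0.0493
t 6.22 shift [-0.7  0.2 -0. ] turn -0.004 cur [539.9 -35.4  68.2] yaw -8.5 j7 -0.44 f [ 0.1  0.1 -0.2] w 0.0493
```

```bash
python3 -m creep '[[[0,0,0,0,-1],[0,0,0,0,-1],[0,0,0,0,-1],[0,-30,0,0,-1],[0,-80,0,0,-1],[0,-120,0,0,-1],[0,-120,0,0,-1]]]'; python3 - <<'E'
from h import *
p=imaging.capture('wrist'); save(p,'w3.png'); c=cloud(p)
np.set_printoptions(precision=1,suppress=True)
a=np.radians(-8.3); cxv=np.array([np.cos(a),np.sin(a)]); cyv=np.array([-np.sin(a),np.cos(a)]);o=np.array([0.5166,-0.1827])
d=c[...,:2]-o; X=d@cxv; Y=d@cyv; z=c[...,2]
for lo,hi in [(.165,.21),(.11,.165)]:
    k=(abs(X)<.04)&(Y>lo)&(Y<hi)&(z>.074)&(z<.09)
    r=cv2.minAreaRect((np.c_[X[k],Y[k]]*1000).astype(np.float32));print('cell',k.sum(),r)
E
python3 mv.py 424.7 155.2 180 -9.7
```

```text
time: 7.1
tcp_pos: [0.5416, -0.0351, 0.1917]
ee_rot: [[0.989, 0.013, 0.149], [-0.149, -0.002, 0.989], [0.013, -1.0, 0.0]]
ft_force: [1.5, 0.2, 0.3]
grip_width: 0.0858
cell 2754 ((0.6528263092041016, 180.3484344482422), (49.37189865112305, 24.259262084960938), 0.5026727914810181)
cell 2976 ((1.0327186584472656, 148.46192932128906), (49.55612564086914, 29.003662109375), 0.012396561913192272)
t 7.15 shift [-142.4    8.2  171.2] turn 0.02 cur [540.  -35.3 189.5] yaw -8.6 j7 -0.34 f [-0.1 -0.4 -0.5] w 0.0852
```

View pics/w3.png

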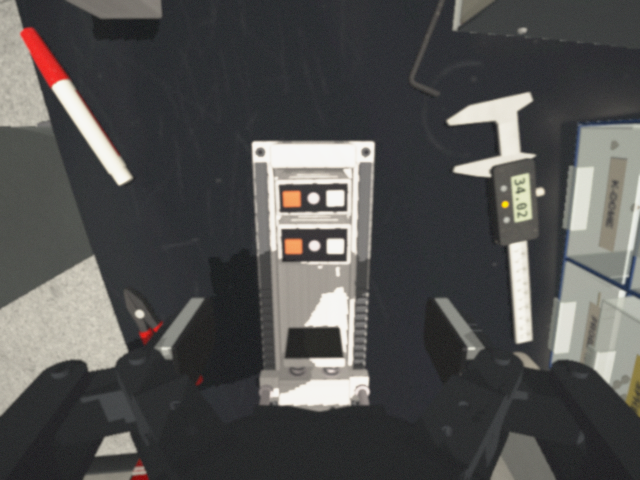

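```bash
python3 -m creep '[[[-142.4,8,171,0.02,-1],[-142.4,8,171,0.02,-1],[-142.4,8,171,0.02,-1],[-142.4,8,171,0.02,-1],[-142.4,8,171,0.02,-1],[-142.4,50,171,0.02,-1]]]'; python3 mv.py 424.7 155.2 58 -9.7
```

```text
time: 7.9
tcp_pos: [0.4275, 0.1551, 0.1391]
ee_rot: [[0.985, 0.015, 0.169], [-0.169, -0.001, 0.986], [0.015, -1.0, 0.002]]
ft_force: [0.3, 0.1, 0.5]
grip_width: 0.0853
t 7.9 shift [-4.  81.  -0.5] turn -0.001 cur [427.5 155.1 139.1] yaw -9.7 j7 -0.81 f [0.3 0.1 0.5] w 0.0853
```

```bash
python3 -m creep '[[[-4,40,-0.5,0,-1],[-4,72,-0.5,0,-1],[-4,79,-0.5,0,-1],[-4,79,-0.5,0,-1]]]'; python3 mv.py 424.7 155.2 58 -9.7
```

```text
time: 8.4
tcp_pos: [0.4247, 0.1547, 0.0598]
ee_rot: [[0.985, 0.014, 0.17], [-0.17, -0.001, 0.985], [0.014, -1.0, 0.001]]
ft_force: [0.6, 1.0, 0.1]
grip_width: 0.0855
t 8.4 shift [-0.2  1.8  0.5] turn -0.002 cur [424.7 154.7  59.8] yaw -9.8 j7 -0.95 f [0.6 1.  0.1] w 0.0855
```

```bash
python3 -m creep '[[[0,1,0,0,1],[0,1,0,0,1],[0,1,0,0,1],[0,1,0,0,1]]]'; python3 -m creep '[[[0,-30,0,0,1],[0,-80,0,0,1],[0,-120,0,0,1],[0,-120,0,0,1]]]'; python3 mv.py 534.5 -67 180 -8.3
```

```text
time: 8.9
tcp_pos: [0.4256, 0.1548, 0.06]
ee_rot: [[0.985, 0.016, 0.17], [-0.17, -0.001, 0.985], [0.016, -1.0, 0.002]]
ft_force: [-0.9, -1.4, 5.8]
grip_width: 0.0492
time: 9.4
tcp_pos: [0.4258, 0.1558, 0.1831]
ee_rot: [[0.985, 0.023, 0.171], [-0.171, -0.0, 0.985], [0.023, -1.0, 0.004]]
ft_force: [-0.2, 0.4, -2.2]
grip_width: 0.0491
t 9.4 shift [ 145.     5.7 -201. ] turn -0.027 cur [425.8 155.8 183.1] yaw -9.8 j7 -0.76 f [-0.2  0.4 -2.2] w 0.0491
```

```bash
python3 -m creep '[[[145,0,-201,-0.02,1],[145,0,-201,-0.02,1],[145,0,-201,-0.02,1],[145,0,-201,-0.02,1],[145,0,-201,-0.02,1],[145,0,-201,-0.02,1],[145,0,-201,-0.02,1]]]'; python3 mv.py 534.5 -67 68 -8.3
```

```text
time: 10.28
tcp_pos: [0.5335, -0.0652, 0.1851]
ee_rot: [[0.989, 0.022, 0.148], [-0.148, 0.001, 0.989], [0.022, -1.0, 0.004]]
ft_force: [0.2, -1.0, -2.0]
grip_width: 0.049
t 10.28 shift [ -1.3 117.1  -2.1] turn -0.004 cur [533.5 -65.2 185.1] yaw -8.5 j7 -0.28 f [ 0.2 -1.  -2. ] w 0.049
```

```bash
python3 -m creep '[[[-1.3,40,-2,0,1],[-1.3,90,-2,0,1],[-1.3,108,-2,0,1],[-1.3,114,-2,0,1],[-1.3,116,-2,0,1],[-1.3,117,-2,0,1],[-1.3,117,-2,0,1]]]'; python3 mv.py 534.5 -67 68 -8.3
```

```text
time: 11.15
tcp_pos: [0.5352, -0.067, 0.069]
ee_rot: [[0.989, 0.024, 0.148], [-0.148, 0.0, 0.989], [0.024, -1.0, 0.004]]
ft_force: [0.1, -0.3, -0.9]
grip_width: 0.0489
t 11.15 shift [-0.7  1.  -0.1] turn -0.004 cur [535.2 -67.   69. ] yaw -8.5 j7 -0.38 f [ 0.1 -0.3 -0.9] w 0.0489
```

```bash
python3 -m creep '[[[-0.5,1,0,0,1],[-0.5,1,0,0,1],[-0.5,1,0,0,-1],[-0.5,1,0,0,-1],[-0.5,1,0,0,-1],[-0.5,1,0,0,-1]]]';  python3 -m creep '[[[0,-30,0,0,-1],[0,-80,0,0,-1],[0,-120,0,0,-1],[0,-120,0,0,-1],[0,-120,0,0,-1],[0,-120,0,0,-1]]]'; python3 - <<'E'
from h import *
p=imaging.capture('wrist'); save(p,'w4.png'); c=cloud(p)
np.set_printoptions(precision=1,suppress=True)
a=np.radians(-8.3); cxv=np.array([np.cos(a),np.sin(a)]); cyv=np.array([-np.sin(a),np.cos(a)]);o=np.array([0.5166,-0.1827])
d=c[...,:2]-o; X=d@cxv; Y=d@cyv; z=c[...,2]
for lo,hi in [(.165,.21),(.132,.165),(.09,.132)]:
    k=(abs(X)<.04)&(Y>lo)&(Y<hi)&(z>.074)&(z<.09)
    r=cv2.minAreaRect((np.c_[X[k],Y[k]]*1000).astype(np.float32));print('cell',k.sum(),r)
E
python3 mv.py 546 223 180 -8.3
```

```text
time: 11.9
tcp_pos: [0.5347, -0.067, 0.068]
ee_rot: [[0.989, 0.024, 0.148], [-0.148, 0.0, 0.989], [0.024, -1.0, 0.004]]
ft_force: [0.4, -0.0, 0.2]
grip_width: 0.0853
time: 12.65
tcp_pos: [0.5308, -0.067, 0.1864]
ee_rot: [[0.989, 0.021, 0.148], [-0.148, 0.001, 0.989], [0.021, -1.0, 0.004]]
ft_force: [-0.7, 0.4, -0.8]
grip_width: 0.0857
cell 3105 ((0.6344127655029297, 180.1846160888672), (23.653812408447266, 49.735145568847656), 89.9449691772461)
cell 3455 ((0.9955482482910156, 148.20753479003906), (28.940475463867188, 49.400840759277344), 89.667236328125)
cell 2404 ((1.0179367065429688, 117.14382934570312), (22.749698638916016, 49.40074920654297), 89.9794692993164)
t 12.7 shift [-28.2   7.  289. ] turn -0.004 cur [530.9 -67.  186.5] yaw -8.5 j7 -0.27 f [ 0.5 -0.1  0.2] w 0.0856
```

View pics/w4.png

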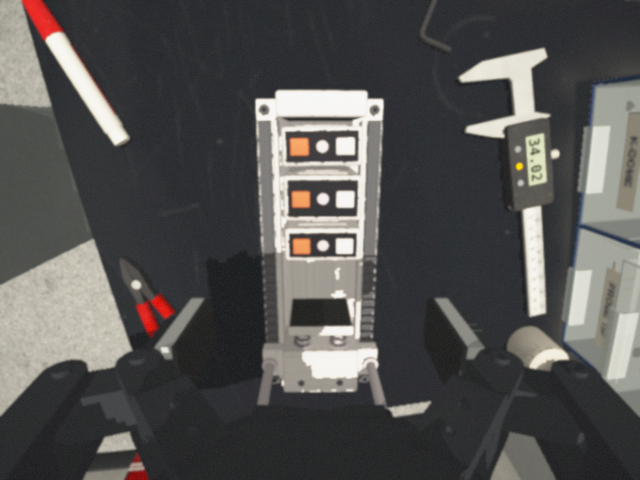

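```bash
python3 -m creep '[[[-28,7,289,-0.004,-1],[-28,7,289,-0.004,-1],[-28,7,289,-0.004,-1],[-28,7,289,-0.004,-1],[-28,7,289,-0.004,-1],[-28,7,289,-0.004,-1],[-28,7,289,-0.004,-1],[-28,7,289,-0.004,-1]]]'; python3 mv.py 546 223 58 -8.3
```

```text
time: 13.7
tcp_pos: [0.5465, 0.2209, 0.1795]
ee_rot: [[0.989, 0.02, 0.147], [-0.147, -0.001, 0.989], [0.02, -1.0, 0.002]]
ft_force: [0.3, -0.3, -0.7]
grip_width: 0.0853
t 13.7 shift [ -3.2 121.4   1.7] turn -0.003 cur [546.5 220.9 179.5] yaw -8.5 j7 -0.87 f [ 0.3 -0.3 -0.7] w 0.0853
```

```bash
python3 -m creep '[[[-3.2,50,2,0,-1],[-3.2,100,2,0,-1],[-3.2,119,2,0,-1],[-3.2,119,2,0,-1],[-3.2,119,2,0,1],[-3.2,119,2,0,1],[-3.2,119,2,0,1],[-3.2,119,2,0,1]]]'; python3 -m creep '[[[0,-40,0,0,1],[0,-90,0,0,1],[0,-120,0,0,1],[0,-120,0,0,1],[0,-120,0,0,1]]]'; python3 mv.py 530.7 -93.5 180 -8.3
```

```text
time: 14.7
tcp_pos: [0.5474, 0.2242, 0.0627]
ee_rot: [[0.989, 0.024, 0.147], [-0.147, 0.001, 0.989], [0.023, -1.0, 0.004]]
ft_force: [-0.6, 0.5, 6.3]
grip_width: 0.0491
time: 15.32
tcp_pos: [0.5439, 0.2235, 0.1817]
ee_rot: [[0.989, 0.022, 0.147], [-0.147, -0.001, 0.989], [0.022, -1.0, 0.003]]
ft_force: [0.6, -0.4, -2.4]
grip_width: 0.0491
t 15.32 shift [  33.6    1.6 -315.5] turn -0.003 cur [543.9 223.5 181.7] yaw -8.5 j7 -0.87 f [ 0.6 -0.4 -2.4] w 0.0491
```

```bash
python3 -m creep '[[[34,0,-314,0,1],[34,0,-314,0,1],[34,0,-314,0,1],[34,0,-314,0,1],[34,0,-314,0,1],[34,0,-314,0,1],[34,0,-314,0,1],[34,0,-314,0,1]]]'; python3 mv.py 530.8 -92.4 70.7 -8.3
```

```text
time: 16.32
tcp_pos: [0.5311, -0.09, 0.181]
ee_rot: [[0.989, 0.021, 0.144], [-0.144, 0.001, 0.99], [0.021, -1.0, 0.004]]
ft_force: [0.3, 1.7, -1.2]
grip_width: 0.0494
t 16.32 shift [ -2.2 110.3  -2.9] turn 0.0 cur [531.1 -90.  181. ] yaw -8.3 j7 -0.24 f [ 0.3  1.7 -1.2] w 0.0494
```

```bash
python3 -m creep '[[[-2,40,-2.7,0,1],[-2,85,-2.7,0,1],[-2,102,-2.7,0,1],[-2,107,-2.7,0,1],[-2,109.5,-2.7,0,1],[-2,110.5,-2.7,0,1],[-2,110.5,-2.7,0,1]]]'; python3 mv.py 530.8 -92.4 70.7 -8.3
```

```text
time: 17.2
tcp_pos: [0.5317, -0.0924, 0.0714]
ee_rot: [[0.989, 0.023, 0.144], [-0.144, 0.0, 0.99], [0.023, -1.0, 0.003]]
ft_force: [0.2, -0.3, -1.0]
grip_width: 0.0493
t 17.2 shift [-0.9  0.6 -0.1] turn 0.0 cur [531.7 -92.4  71.4] yaw -8.3 j7 -0.33 f [ 0.2 -0.3 -1. ] w 0.0493
```

```bash
python3 -m creep '[[[-0.7,0.8,0,0,1],[-0.7,0.8,0,0,1],[-0.7,0.8,0,0,-1],[-0.7,0.8,0,0,-1],[-0.7,0.8,0,0,-1],[-0.7,0.8,0,0,-1]]]';  python3 -m creep '[[[0,-30,0,0,-1],[0,-80,0,0,-1],[0,-130,0,0,-1],[0,-130,0,0,-1],[0,-130,0,0,-1],[0,-130,0,0,-1]]]'; python3 - <<'E'
from h import *
p=imaging.capture('wrist'); save(p,'w5.png'); c=cloud(p)
np.set_printoptions(precision=1,suppress=True)
a=np.radians(-8.3); cxv=np.array([np.cos(a),np.sin(a)]); cyv=np.array([-np.sin(a),np.cos(a)]);o=np.array([0.5166,-0.1827])
d=c[...,:2]-o; X=d@cxv; Y=d@cyv; z=c[...,2]
for lo,hi in [(.165,.21),(.132,.165),(.103,.132),(.07,.103)]:
    k=(abs(X)<.04)&(Y>lo)&(Y<hi)&(z>.074)&(z<.09)
    r=cv2.minAreaRect((np.c_[X[k],Y[k]]*1000).astype(np.float32));print('cell',k.sum(),r)
k=(abs(X)<.04)&(Y>.02)&(Y<.07)&(z>.055)&(z<.07)
r=cv2.minAreaRect((np.c_[X[k],Y[k]]*1000).astype(np.float32));print('pad',k.sum(),r)
E
python3 mv.py 516.6 -182.7 180 81.7;python3 mv.py 516.6 -182.7 180 -98.3
```

```text
time: 17.95
tcp_pos: [0.5311, -0.0923, 0.0706]
ee_rot: [[0.989, 0.023, 0.144], [-0.144, 0.0, 0.99], [0.023, -1.0, 0.004]]
ft_force: [-0.7, 0.3, -0.6]
grip_width: 0.0857
time: 18.7
tcp_pos: [0.527, -0.0923, 0.199]
ee_rot: [[0.989, 0.02, 0.144], [-0.144, 0.001, 0.99], [0.02, -1.0, 0.004]]
ft_force: [-0.5, -1.1, 0.1]
grip_width: 0.0853
cell 3077 ((0.7221012115478516, 179.9983367919922), (49.91793441772461, 23.80740737915039), 1.1184266805648804)
cell 3289 ((1.0104122161865234, 147.8150177001953), (27.779979705810547, 49.67275619506836), 89.99530792236328)
cell 2310 ((0.9311866760253906, 117.44866943359375), (21.523662567138672, 49.44389724731445), 89.63927459716797)
cell 1882 ((0.4071636199951172, 90.70635986328125), (19.112077713012695, 49.101280212402344), 89.72826385498047)
pad 838 ((-0.3246898651123047, 43.42655944824219), (9.010771751403809, 48.598140716552734), 89.66215515136719)
t 18.75 shift [  2.3  18.7 -91. ] turn -1.571 cur [527.1 -92.3 199. ] yaw -8.3 j7 -0.22 f [-0.5 -0.8  0.7] w 0.0854
t 18.75 shift [  2.3  18.7 -91. ] turn 1.571 cur [527.1 -92.3 199. ] yaw -8.3 j7 -0.22 f [-0.5 -0.8  0.7] w 0.0854
```

View pics/w5.png

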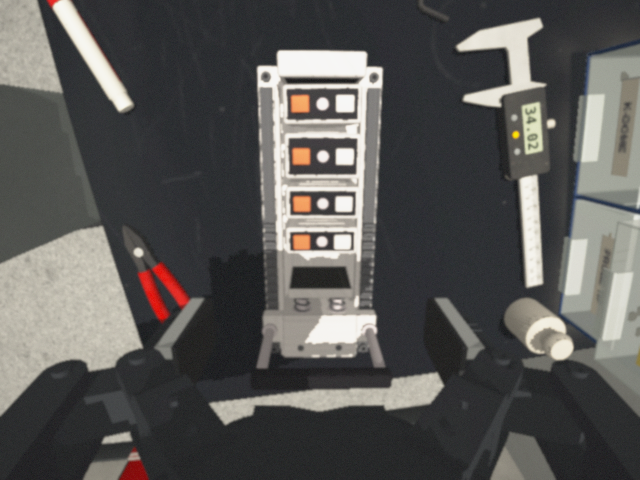

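```bash
python3 -m creep '[[[2,0,-40,-0.18,-0.2],[2,0,-80,-0.36,-0.2],[2,10,-91,-0.54,-0.2],[2,15,-91,-0.72,-0.2],[2,15,-91,-0.9,-0.2],[2,15,-91,-1.08,-0.2],[2,15,-91,-1.26,-0.2],[2,15,-91,-1.4,-0.2]]]'; python3 mv.py 516.6 -182.7 150 81.7
```

```text
time: 19.75
tcp_pos: [0.5157, -0.1824, 0.1826]
ee_rot: [[0.305, 0.018, -0.952], [0.952, 0.002, 0.306], [0.008, -1.0, -0.017]]
ft_force: [-0.1, 0.4, 0.0]
grip_width: 0.0511
t 19.75 shift [-0.2 32.6 -0.4] turn -0.166 cur [ 515.7 -182.4  182.6] yaw 72.2 j7 1.25 f [-0.1  0.4  0. ] w 0.0511
```

```bash
python3 -m creep '[[[0,20,0,-0.166,-0.2],[0,33,0,-0.166,-0.2],[0,33,0,-0.166,-0.2],[0,33,0,-0.166,-0.2]]]'; python3 mv.py 516.6 -182.7 112 81.7; python3 - <<'E'
from h import *
p=imaging.capture('wrist'); save(p,'w6.png'); c=cloud(p)
k=(abs(c[...,0]-.517)<.07)&(abs(c[...,1]+.183)<.05)&(c[...,2]>.1)&(c[...,2]<.118)
print(k.sum(), c[k].mean(0), cv2.minAreaRect((c[k][:,:2]*1000).astype(np.float32)))
p=imaging.capture('scene'); save(p,'s6.png',(280,120,180,150),4)
E
```

```text
time: 20.25
tcp_pos: [0.5166, -0.1822, 0.1498]
ee_rot: [[0.145, 0.019, -0.989], [0.989, 0.002, 0.145], [0.005, -1.0, -0.018]]
ft_force: [0.4, -0.1, 0.4]
grip_width: 0.051
t 20.25 shift [-0.7 37.8  0.7] turn -0.001 cur [ 516.6 -182.2  149.8] yaw 81.7 j7 1.37 f [ 0.4 -0.1  0.4] w 0.051
4625 [ 0.50998854 -0.18307526  0.11198517] ((515.6610107421875, -183.8280792236328), (12.067658424377441, 97.8287353515625), 81.44244384765625)
```

View pics/w6.png

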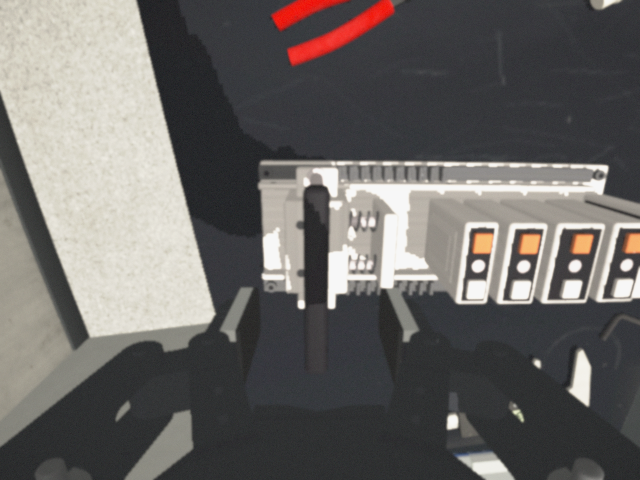

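View pics/s6.png

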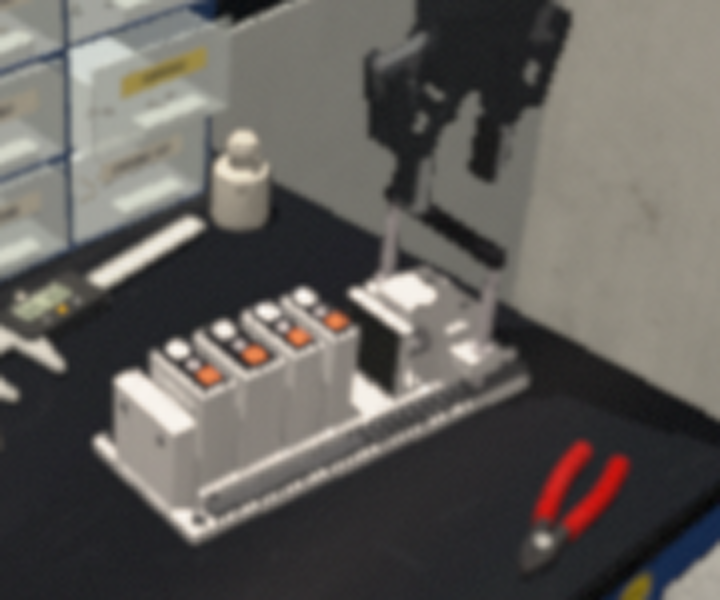

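```bash
python3 -m creep '[[[-1.5,20,0,0,-0.2],[-1.5,38,0,0,-0.2],[-1.5,38,0,0,-0.2],[-1.5,38,0,0,1],[-1.5,38,0,0,1],[-1.5,38,0,0,1],[-1.5,38,0,0,1]]]'; python3 mv.py 516.6 -182.7 112 81.7
```

```text
time: 21.22
tcp_pos: [0.5178, -0.1838, 0.1129]
ee_rot: [[0.145, 0.021, -0.989], [0.989, 0.001, 0.145], [0.004, -1.0, -0.02]]
ft_force: [-1.0, -0.1, 2.7]
grip_width: 0.0109
t 21.23 shift [0.9 0.8 1.4] turn -0.0 cur [ 517.8 -183.8  112.9] yaw 81.7 j7 1.33 f [-1.  -0.1  2.7] w 0.0109
```

```bash
python3 -m creep '[[[0,-6,0,0,1],[0,-10,0,0,1],[0,-10,0,0,1],[0,-10,0,0,1]]]'; python3 mv.py 516.6 -182.7 112 81.7
```

```text
time: 21.72
tcp_pos: [0.5176, -0.1838, 0.1226]
ee_rot: [[0.145, 0.021, -0.989], [0.989, 0.002, 0.145], [0.005, -1.0, -0.02]]
ft_force: [3.6, -0.7, -7.2]
grip_width: 0.0107
t 21.73 shift [ 0.9 10.5  1.4] turn -0.0 cur [ 517.6 -183.8  122.6] yaw 81.7 j7 1.34 f [ 3.6 -0.7 -7.2] w 0.0107
```

```bash
python3 -m creep '[[[6,0,0,0,1],[12,0,0,0,1],[18,0,0,0,1],[24,0,0,0,1],[30,0,0,0,1],[36,0,0,0,1],[40,0,0,0,1],[40,0,0,0,1]]]'; python3 mv.py 516.6 -182.7 112 81.7; python3 - <<'E'
from h import *
p=imaging.capture('scene'); save(p,'s7.png',(280,120,180,150),4)
E
```

```text
time: 22.72
tcp_pos: [0.5236, -0.1444, 0.1228]
ee_rot: [[0.145, 0.021, -0.989], [0.989, 0.001, 0.145], [0.004, -1.0, -0.021]]
ft_force: [3.5, -2.3, -7.4]
grip_width: 0.0109
t 22.73 shift [-39.   10.6   1.6] turn -0.0 cur [ 523.6 -144.4  122.8] yaw 81.7 j7 1.27 f [ 3.5 -2.3 -7.4] w 0.0109
```

View pics/s7.png

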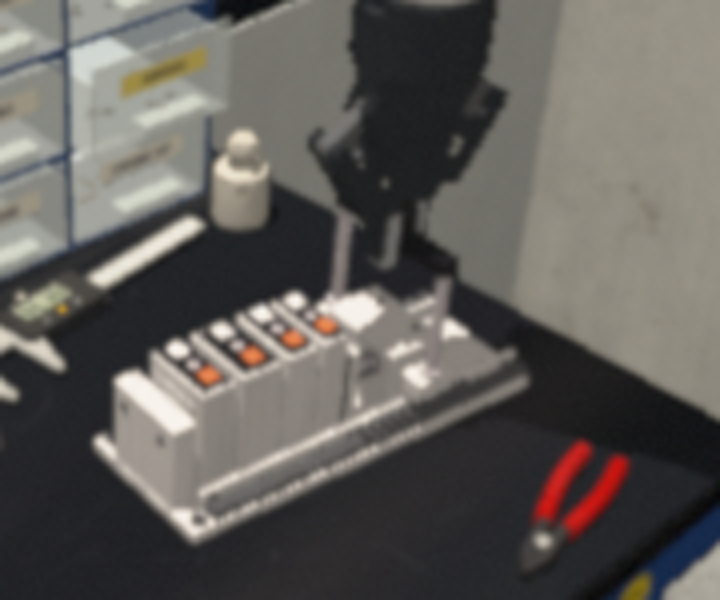

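```bash
python3 -m creep '[[[4,0,0,0,1],[8,0,0,0,1],[8,0,0,0,1]]]'; python3 -m creep '[[[3,0,0,0,1],[5,0,0,0,1],[5,0,0,0,1]]]'; python3 -m creep '[[[3,0,0,0,1],[5,0,0,0,1],[5,0,0,0,1]]]';python3 mv.py 516.6 -182.7 112 81.7; python3 - <<'E'
from h import *
p=imaging.capture('scene'); save(p,'s8.png',(280,120,180,150),4)
p=imaging.capture('top'); save(p,'t8.png',(320,190,160,110),5)
E
```

```text
time: 23.15
tcp_pos: [0.5246, -0.1376, 0.1228]
ee_rot: [[0.146, 0.021, -0.989], [0.989, -0.0, 0.146], [0.003, -1.0, -0.021]]
ft_force: [3.5, -3.9, -7.6]
grip_width: 0.0107
time: 23.52
tcp_pos: [0.5251, -0.1344, 0.1228]
ee_rot: [[0.147, 0.02, -0.989], [0.989, -0.002, 0.147], [0.001, -1.0, -0.021]]
ft_force: [4.0, -5.8, -7.8]
grip_width: 0.0108
time: 23.9
tcp_pos: [0.5254, -0.1318, 0.1227]
ee_rot: [[0.148, 0.02, -0.989], [0.989, -0.005, 0.148], [-0.002, -1.0, -0.02]]
ft_force: [2.5, -6.0, -7.5]
grip_width: 0.0105
t 23.9 shift [-51.7  10.8   1.4] turn -0.004 cur [ 525.4 -131.8  122.7] yaw 81.5 j7 1.23 f [ 2.5 -6.  -7.5] w 0.0105
```

View pics/s8.png

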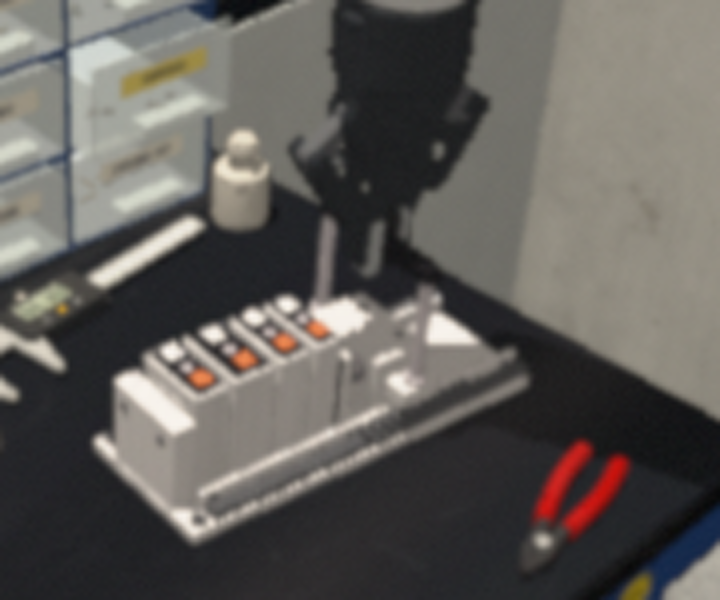

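View pics/t8.png

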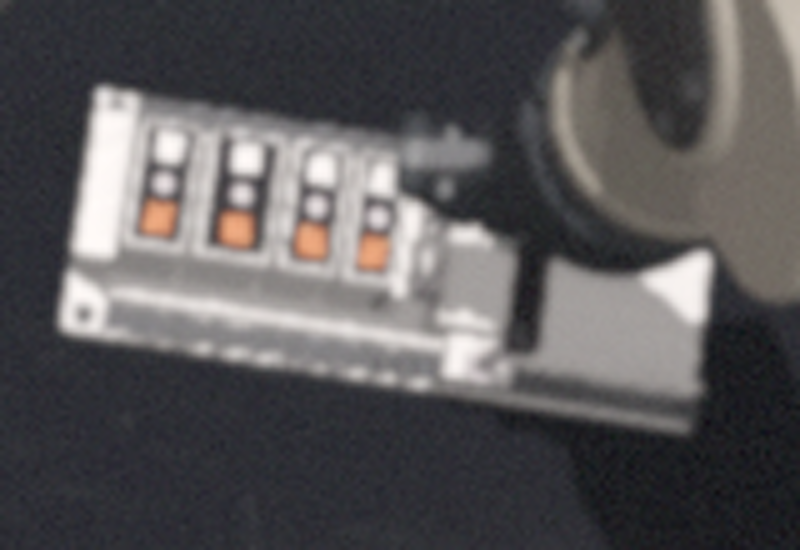

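```bash
python3 - <<'E'
from h import *
a=np.radians(-8.3); cxv=np.array([np.cos(a),np.sin(a)]); cyv=np.array([-np.sin(a),np.cos(a)]);o=np.array([0.5166,-0.1827])
for cam,dz in [('wrist',0),('top',-.003),('scene',.0015)]:
    p=imaging.capture(cam); c=cloud(p)
    if cam=='wrist': save(p,'w8.png')
    d=c[...,:2]-o; X=d@cxv; Y=d@cyv; z=c[...,2]+dz
    k=(abs(X)<.035)&(Y>.07)&(Y<.22)&(z>.068)&(z<.087)
    if k.sum()<50: print(cam,'none');continue
    print(cam,k.sum(),np.percentile(Y[k],[0.5,1,2,98,99,99.5])*1000, np.percentile(X[k],[1,99])*1000)
    k=(abs(X)<.06)&(Y>.02)&(Y<.08)&(z>.108)&(z<.13)
    if k.sum()>20: print(' bar',k.sum(),np.percentile(Y[k],[2,98])*1000,np.median(z[k]))
    k=(abs(X)<.025)&(Y>.05)&(Y<.11)&(z>.055)&(z<.066)
    if k.sum()>20: print(' pad',k.sum(),np.percentile(Y[k],[2,98])*1000)
E
```

```text
wrist 19484 [ 93.21716729  93.31336849  93.55143913 192.366115   193.54775319
 194.91256411] [-24.31481457  24.60234002]
 bar 8344 [34.52216622 67.54700504] 0.12193088881197328
 pad 2021 [ 83.61181785 106.48873725]
top 1316 [ 96.17195555  96.72488697  98.2259651  196.76226011 197.62628164
 198.13300572] [-22.46687899  26.79236437]
 bar 177 [47.25015279 71.44041739] 0.11937391241922535
 pad 84 [ 78.1960391  105.93395352]
scene 763 [ 95.16124168  96.33608626  97.86446317 196.46950367 197.21286094
 198.72723053] [-25.54427959  24.5719102 ]
 bar 236 [34.42119533 70.46114254] 0.11992609728095299
 pad 31 [ 63.27369865 109.1933523 ]
```

View pics/w8.png

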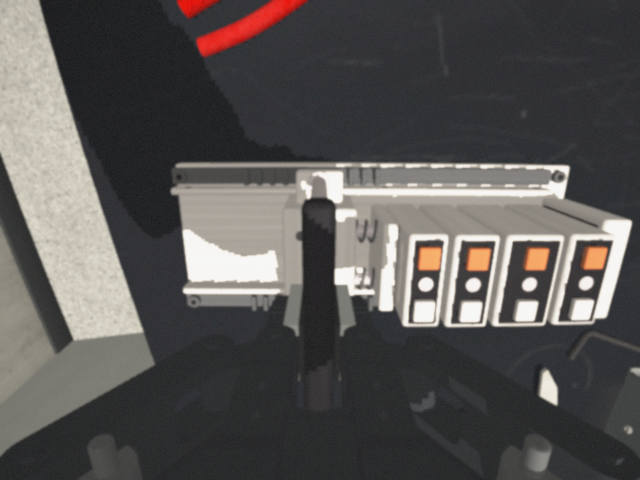

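```bash
python3 -m creep '[[[3,0,0,0,1],[7,0,0,0,1],[7,0,0,0,1],[7,0,0,0,1]]]'; python3 mv.py 516.6 -182.7 112 81.7
```

```text
time: 24.65
tcp_pos: [0.5261, -0.1275, 0.1226]
ee_rot: [[0.15, 0.019, -0.989], [0.989, -0.009, 0.149], [-0.006, -1.0, -0.02]]
ft_force: [3.5, -6.4, -7.0]
grip_width: 0.0109
t 24.65 shift [-55.9  10.9   1.4] turn -0.005 cur [ 526.1 -127.5  122.6] yaw 81.4 j7 1.22 f [ 3.5 -6.4 -7. ] w 0.0109
```

```bash
python3 -m creep '[[[2,3,0,0,1],[2,6,0,0,1],[2,9,0,0,1],[2,10.5,0,0,1],[2,10.5,0,0,1]]]'; python3 mv.py 516.6 -182.7 112 81.7
```

```text
time: 25.28
tcp_pos: [0.5266, -0.1255, 0.1128]
ee_rot: [[0.149, 0.019, -0.989], [0.989, -0.009, 0.149], [-0.006, -1.0, -0.02]]
ft_force: [-1.7, -1.9, 5.3]
grip_width: 0.0109
t 25.27 shift [-58.    1.1   1.4] turn -0.005 cur [ 526.6 -125.5  112.8] yaw 81.4 j7 1.2 f [-1.7 -1.9  5.3] w 0.0109
```

```bash
python3 -m creep '[[[0,0.5,0,0,1],[0,0.5,0,0,1],[0,0,0,0,0],[0,0,0,0,-0.2],[0,0,0,0,-0.2]]]';  python3 -m creep '[[[0,-40,0,0,-0.2],[0,-80,0,0,-0.2],[0,-80,0,0,-0.2],[0,-80,0,0,-0.2]]]';  python3 - <<'E'
from h import *
a=np.radians(-8.3); cxv=np.array([np.cos(a),np.sin(a)]); cyv=np.array([-np.sin(a),np.cos(a)]);o=np.array([0.5166,-0.1827])
p=imaging.capture('wrist'); c=cloud(p); save(p,'w9.png')
d=c[...,:2]-o; X=d@cxv; Y=d@cyv; z=c[...,2]
k=(abs(X)<.035)&(Y>.07)&(Y<.22)&(z>.074)&(z<.087)
print(np.percentile(Y[k],[0.5,1,2,98,99,99.5])*1000)
k=(abs(X)<.06)&(Y>.02)&(Y<.08)&(z>.1)&(z<.13)
print(' bar',k.sum(),np.percentile(Y[k],[2,98])*1000,np.percentile(z[k],[10,50,90]))
k=(abs(X)<.025)&(Y>.02)&(Y<.08)&(z>.045)&(z<.057); print('carr',k.sum(), np.percentile(Y[k],[1,99])*1000)
p=imaging.capture('scene'); save(p,'s9.png',(280,120,180,150),4)
E
python3 mv.py 516.6 -182.7 200 81.7
```

```text
time: 25.9
tcp_pos: [0.5264, -0.1251, 0.1125]
ee_rot: [[0.149, 0.018, -0.989], [0.989, -0.008, 0.149], [-0.006, -1.0, -0.019]]
ft_force: [0.8, 0.1, 0.4]
grip_width: 0.0518
time: 26.4
tcp_pos: [0.5244, -0.1245, 0.1918]
ee_rot: [[0.149, 0.017, -0.989], [0.989, -0.008, 0.149], [-0.006, -1.0, -0.018]]
ft_force: [-1.1, -0.3, -0.9]
grip_width: 0.0512
[ 93.31082575  93.69093976  94.54768597 192.99888682 194.48692859
 195.19686097]
 bar 3100 [51.80410897 63.36829725] [0.11070327 0.11215134 0.1130385 ]
carr 2104 [37.94249825 77.48626783]
t 26.5 shift [-58.8  -8.5  -1.6] turn -0.005 cur [ 524.  -124.4  191.1] yaw 81.4 j7 1.29 f [-0.7  0.3  0.2] w 0.0513
```

View pics/w9.png

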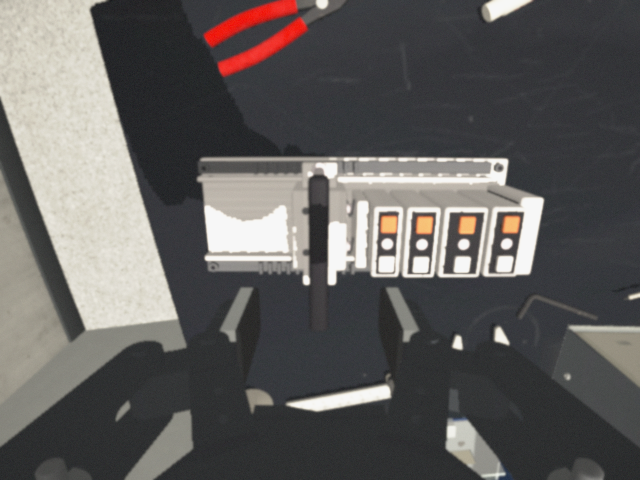

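View pics/s9.png

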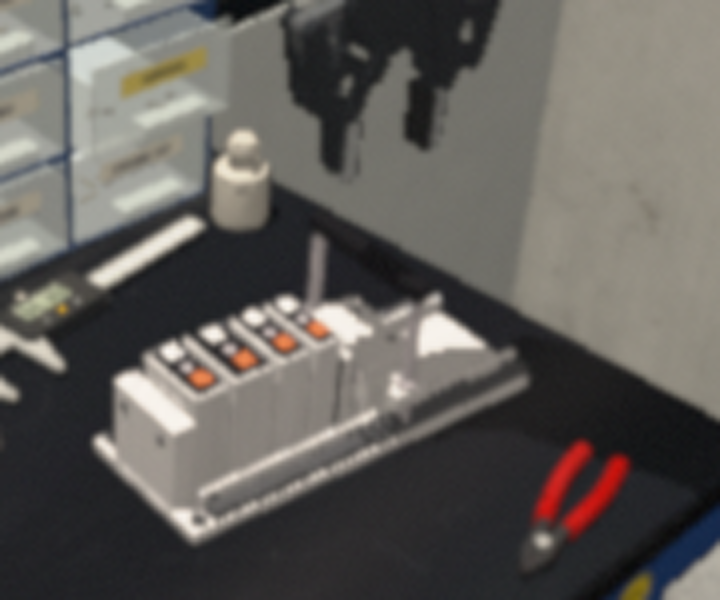

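```bash
python3 -m creep '[[[-80,-20,0,0,-0.2],[-120,-40,0,0,-0.2],[-120,-40,0,0,-0.2],[-120,-40,0,0,-0.2]]]'; python3 - <<'E'
from h import *
a=np.radians(-8.3); cxv=np.array([np.cos(a),np.sin(a)]); cyv=np.array([-np.sin(a),np.cos(a)]);o=np.array([0.5166,-0.1827])
def st(c,y0):
    d=c[...,:2]-o; X=d@cxv; Y=d@cyv; z=c[...,2]
    k=(abs(X)<.05)&(abs(Y-y0)<.012)&(z>.095)&(z<.135); return k.sum(),np.median(z[k]).round(4) if k.sum() else None
for cam in ['top','scene']:
    p=imaging.capture(cam); c=cloud(p); save(p,cam+'10.png')
    print(cam,'before',st(np.load(cam+'0.npz')['c'],0),'now',st(c,.0577))
    for n,(x,y) in dict(A=(546,223),B=(541,153),C=(424,221.5),D=(424.5,155),S=(432,301),T=(543,310)).items():
        k=(np.hypot(c[...,0]-x/1000,c[...,1]-y/1000)<.03)&(c[...,2]>.015)
        print(n,k.sum(),c[k].mean(0).round(3) if k.sum() else '',end=' ')
    print()
E
```

```text
time: 27.0
tcp_pos: [0.505, -0.2422, 0.2307]
ee_rot: [[0.149, 0.014, -0.989], [0.989, -0.006, 0.149], [-0.004, -1.0, -0.015]]
ft_force: [-0.3, 1.0, -0.8]
grip_width: 0.0514
top before (np.int64(398), np.float64(0.1124)) now (np.int64(382), np.float64(0.1127))
A 0  B 0  C 508 [0.424 0.219 0.065] D 0  S 422 [0.431 0.3   0.044] T 303 [0.543 0.311 0.02 ] 
scene before (np.int64(222), np.float64(0.1091)) now (np.int64(230), np.float64(0.1088))
A 0  B 0  C 851 [0.417 0.226 0.052] D 0  S 564 [0.425 0.305 0.039] T 276 [0.542 0.31  0.018]
```

View pics/top10.png

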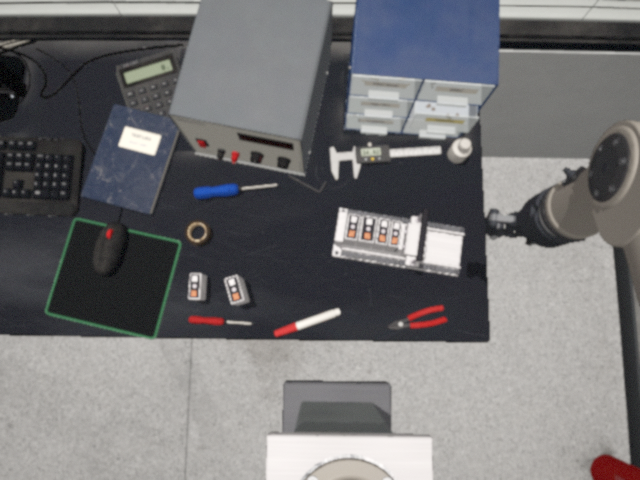

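The bar is back at its original "down" height (within 0.3 mm), four cells stand in the row (columns 353–396, row ~230), the loose tall cell, short cell and tape haven't moved, and the arm is clear.

```bash
python3 -c "
from plant import close_job; print(close_job())"
```

```text
the job is handed in; nothing more can be done
None
```

I added three of the loose tall cells to the row in the clamp, making four with cell_1. I then held the release bar up, slid the carriage about 58 mm against the row, lowered the bar into a notch and handed the job in at about 27 s of the 72 s.

**Last checks, all before hand-in:**
- **Row:** four cells stand upright and closed up, in line with the clamp to about 1 mm.
- **Release bar:** its top is back at the starting height, within 0.3 mm in both fixed cameras, so the teeth should be fully home.
- **Pad:** pushed in about 11–12 mm, inside the 2–18 mm allowed. This is worked out from where the bar and the last cell's face are. The push force just before I lowered the bar pointed to slightly less, about 9 mm, when the carriage was 2 mm further back.
- **Left alone:** the fourth loose cell, the short cell and the tape stand where they were, and the arm is clear of everything.

**Did not match cleanly:**
- The cameras disagreed with each other by about 2–3 mm, within roughly what the calibration allows.
- The gripper picked up a small tilt of about 0.02 rad along the way. It showed no effect on the cells.

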